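Set the swivel stand and lay out the tasting display

ROBOT

A 6-joint arm with a two-finger parallel gripper is mounted at the origin on the work surface. World frame = base frame: x ahead of the robot, y to its left, z up, the work surface at z = 0. Lengths are in m, angles in rad, forces in N, time in s.
With the tool pointing down it reaches from about 0.3 to 0.85 m from the base axis. Payload 5.4 kg.
Tool frame: the origin (TCP) lies on the mounting face of the last link; the fingertips stand 173 mm ahead of it and the grasp point (between the pads) lies 155 mm ahead of it (arm.hold_point_z is the y of the grasp point in the tool frame, in m); y points along the fingers, z is the direction in which the jaws open and shut, and the axes are right-handed (so a half turn about y gives the same grasp; the last joint's range is limited). The gripper opens to 85 mm and grips with 20 to 120 N. Pads are 22 mm wide; open, the fingers measure 114 mm over their backs; the gripper's body (76 mm by 85 mm) begins 54 mm behind the grasp point. The pads swing forward as they close: fully open they stand 13 mm farther back than shut.
Start: joints at [-1.488, 0.158, 1.597, -0, 1.386, -0.21], TCP at [0.166, -0.551, 0.405] pointing down, gripper open.
Joint ranges: [-2.91, 2.91], [-0.94, 2.29], [0.18, 2.7], [-1.29, 4.43], [0.17, 2.64], [-3, 3]. Speed limits (rad/s): [2.57, 2.57, 3.14, 3.14, 3.14, 3.14].

INTERFACE

Orientations are given as a 3x3 rotation matrix whose columns are the frame's x, y, z axes.
In Python, from rig import arm, gripper_to, kinematics, camera, close_job, sensors gives the robot as it stands. The module is installed in compiled form; this text tells all that it offers. Calls block until the motion is done:
- arm.move_pose(position, orientation): joint-space move of the TCP to a pose.
- arm.servo_line(position, attitude=None, feed=0.15, contact_N=None): straight line of the TCP; attitude=None keeps the orientation; feed is the mean speed in m/s. With contact_N (N) it stops when the force on the tool has changed by that much, and returns True; else False.
- arm.set_joints(angles): joint-space move.
- gripper_to(opening): finger opening in m; the grip force is fixed at half the most; returns when the fingers have stopped.
- arm.pause(seconds).
- kinematics.inverse_kinematics(position, orientation): joint angles nearest the present ones, or None.
- camera(name): name is "scene" or "top"; returns a dict with "pixels" (420x560x3 uint8, red, green, blue), "intrinsics" (3x3 intrinsics, pixels), "k1" (the pictures are not rectified: a ray, as slopes to the right and down, at radius r is drawn at 1 + k1 r^2 times it, then the intrinsics apply), "T" (4x4, takes a point from camera to world coordinates). Camera axes: x right, y down, z forward; pixel columns grow to the right and rows downward; lengths in m; the calibration is good to about 2 mm. A picture is of the moment at which its call begins. There is no depth.
A pose or a line that the arm cannot do raises arm.IKError and nothing moves.
- close_job(): hands the job in, once; it reports no verdict.
Readings, each from a call of its own:
- sensors.get_clock(): time.
- sensors.get_q(): joint angles.
- sensors.get_joint_velocities(): joint speeds.
- sensors.get_effort(): joint torques, N m.
- sensors.get_eef_pos(): TCP position.
- sensors.get_orientation(): TCP orientation.
- sensors.get_force(): force on the tool from outside, world axes, zero at the start.
- sensors.get_moment(): the same for the moment, N m.
- sensors.get_width(): finger opening in m.
Only numpy, scipy, OpenCV 4.12 (cv2) and the standard library are available. Lean on these libraries where they do the work, as an engineer would, in place of code of your own. Each camera call takes 0.05 s, during which the arm holds its last target. There are 200 camera calls.

TASK

Set up the tasting display: loosen the clamp knob of the swivel stand, swing its arm by the black peg until the arm's tail pointer meets the white-lined marker clip on the scale plate, and turn the knob fully tight again. Then stack the tins that stand loose on the counter at your left in one upright, centred pile in the middle of the arm's wooden tray, widest at the bottom and narrowest on top. The clay dish also belongs inside the cork round in the counter: push it there along the counter without lifting it, and leave everything else (including the tins on the clear risers) where it is; the dish may get knocked aside, so see that everything is in its place at the end.

Things in the scene. Friction and masses are not known exactly. Their poses are not given: they have to be found in the camera images.
- stand: fixed swivel stand: round steel scale plate, 180 mm diameter, 12 mm thick, on the counter, with a central post. Origin on the swivel axis at counter height, z up; its x axis is the direction in which the arm would point at joint head = 0, and along which the knob's bar lies at joint clamp = 0
- clamp (a joint): clamp knob on top of the post, on the swivel axis: rad, 0 = fully tight (stop), grows counter-clockwise seen from above as it is loosened; the arm is clamped below about 0.4, free above; stop at 1.4. Count it loosened above 0.7 and tight below 0.2. Starts near 0. Turns with about 0.2 N m and stays where it is left
- clamp_grip (a point): centre of the clamp knob's bar grip, on the swivel axis 125 mm above the counter. The upright black bar is 64 mm long, 14 mm wide, reaches from 102 to 140 mm above the counter; the long direction points at (yaw of stand + joint clamp). It does not turn with the arm
- head (a joint): swing of the arm about the post, rad, grows counter-clockwise seen from above; range -0.05 to 1.75. Clamped tight, it holds against some 4 N m, so do not force it; loose, it moves with about 0.1 N m and stays where it is left
- handle (a point): centre of the round upright black peg on the arm's outer end, by which the arm is swung: 16 mm diameter, reaching from 48 to 94 mm above the counter; this point is 72 mm above the counter, 178 mm from the swivel axis
- tray (a point): centre of the top face of the arm's round wooden tray, 84 mm diameter, 54 mm above the counter, 110 mm from the swivel axis; x axis points outward along the arm (to the peg), z up. The 26 mm wide arm bar runs from the axis under the tray to the peg, its top 48 mm above the counter
- pointer (a point): tip of the arm's thin tail pointer, 74 mm from the swivel axis on the side opposite the tray, 42 mm above the counter
- mark: fixed dark marker clip on the rim of the scale plate (22 x 14 mm block with a white line). This frame's origin is on the swivel axis at counter height; the arm is at the mark when the arm's outward direction is this frame's x axis. The clip lies on the opposite side, at -94 mm on this x axis, so that the tail pointer points at it
- mark_tip (a point): inner end of the white line on the marker clip, 83 mm from the swivel axis, 20 mm above the counter; the tail pointer ends just inside it when the arm is at the mark
- tin_a: loose short round metal tin with a screw lid, 68 mm diameter, 40 mm tall, the widest; one of up to four tins that stand upright on the counter at the robot's left; origin at the centre of its underside, z up. Absent (None) in some starts
- tin_b: loose short round metal tin with a screw lid, 59 mm diameter, 50 mm tall, second widest; one of up to four tins that stand upright on the counter at the robot's left; origin at the centre of its underside, z up. Absent (None) in some starts
- tin_c: loose short round metal tin with a screw lid, 50 mm diameter, 36 mm tall, third widest; one of up to four tins that stand upright on the counter at the robot's left; origin at the centre of its underside, z up. Absent (None) in some starts
- tin_d: loose short round metal tin with a screw lid, 41 mm diameter, 46 mm tall, the narrowest; one of up to four tins that stand upright on the counter at the robot's left; origin at the centre of its underside, z up. Absent (None) in some starts
- dish: loose glazed clay dish, round and open, 110 mm diameter at the rim, 100 mm at the foot, 30 mm tall, walls 5 mm, about 0.35 kg; origin at the centre of its underside. To be pushed along the counter, never lifted
- spot_mid (a point): centre of the flat round of cork set flush in the counter, 140 mm diameter, at counter height: the dish's target spot
- spoon: bystander, leave where it is: steel tasting spoon 160 mm long lying on the counter; origin under its middle
- bell: bystander, leave where it is: small brass-look plastic bell, 50 mm wide, 63 mm tall; origin at the centre of its underside
- cup: bystander, leave where it is: white cup, 60 mm wide, 60 mm tall; origin at the centre of its underside
- timer: bystander, leave where it is: white kitchen timer, 60 x 90 x 30 mm; origin at the centre of its underside
- canister: bystander, leave where it is: amber glass jar, 72 mm wide, 130 mm tall; origin at the centre of its underside
- pitcher: bystander, leave where it is: white mug with a handle, 84 mm wide, 100 mm tall; origin at the centre of its underside
There are look-alikes about, which are no part of the job. Of the things shaped like the dish, the terracotta one is meant.

How it is judged:
By the outcome, as a careful person would: the job done as asked, in the order asked, and still so for the second after the job is handed in, with the robot touching nothing.
Of tin_a, tin_b, tin_c, tin_d only 2 to 4 are there at a start; the rules pass over those that are not, and their reading is None.
At some moment in a run one of dish may be knocked a few centimetres aside while the robot is not near it.
It also fails if it takes over 210 s, if anything falls off the work surface, if the arm or the gripper's body presses on something with over 40 N, if the wrist force passes 120 N, or if a joint passes its speed limit or range.

## Working session

There is one attempt and no reset: what is moved stays moved. The work goes in short steps, each a Python script; the robot and the scene stay as the last script left them, time stands still between calls to the robot, and variables do not carry over. Pictures are saved under pics/ and viewed, about 12 in all and at most 16, crops included, and the job is handed in when it is done.

```bash
ls; mkdir -p pics; cat > h.py <<'E'
import numpy as np, cv2
from rig import arm, gripper_to, kinematics, camera, close_job, sensors
def shot(n,save=None):
    c=camera(n)
    if save: cv2.imwrite(f'pics/{save}.png',c['pixels'][:,:,::-1])
    return c
def D(c): return np.array([c['k1'],0,0,0,0],float)
def ray(c,uv):
    # model: distorted = ray*(1+k1 r^2)
    p=cv2.undistortPoints(np.array(uv,float).reshape(-1,1,2),np.array(c['intrinsics'],float),D(c)).reshape(-1,2)
    T=np.array(c['T']); d=np.c_[p,np.ones(len(p))]@T[:3,:3].T
    return T[:3,3],d
def onz(c,uv,z):
    o,d=ray(c,uv); s=(z-o[2])/d[:,2]; return o+d*s[:,None]
def proj(c,P):
    T=np.linalg.inv(np.array(c['T'])); 
    return cv2.projectPoints(np.array(P,float).reshape(-1,1,3),cv2.Rodrigues(T[:3,:3])[0],T[:3,3],np.array(c['intrinsics'],float),D(c))[0].reshape(-1,2)
E
python3 - <<'E'
from h import *
for n in('scene','top'):
    c=shot(n,n+'0'); print(n,np.round(c['T'],3).tolist(),np.round(c['intrinsics'],1).tolist(),c['k1'])
print(sensors.get_clock(),arm.hold_point_z,np.round(sensors.get_orientation(),3).tolist())
E
```

```text
pics
scene [[-0.79, 0.455, -0.411, 1.082], [0.613, 0.604, -0.51, 0.72], [0.016, -0.655, -0.756, 1.14], [0.0, 0.0, 0.0, 1.0]] [[498.7, 0.0, 281.6], [0.0, 498.7, 211.2], [0.0, 0.0, 1.0]] -0.1642924684406514
top [[-0.01, -0.987, 0.158, 0.247], [-1.0, 0.007, -0.016, 0.002], [0.015, -0.158, -0.987, 1.641], [0.0, 0.0, 0.0, 1.0]] [[475.1, 0.0, 282.1], [0.0, 475.1, 214.7], [0.0, 0.0, 1.0]] -0.06089862398331924
0.1 0.1547 [[-0.957, -0.0, 0.289], [-0.289, 0.002, -0.957], [-0.0, -1.0, -0.002]]
```

View pics/scene0.png

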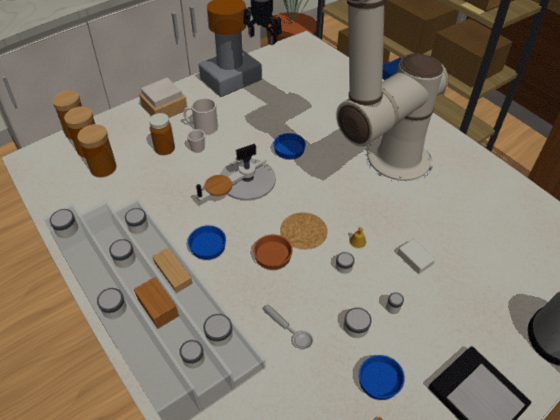

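View pics/top0.png

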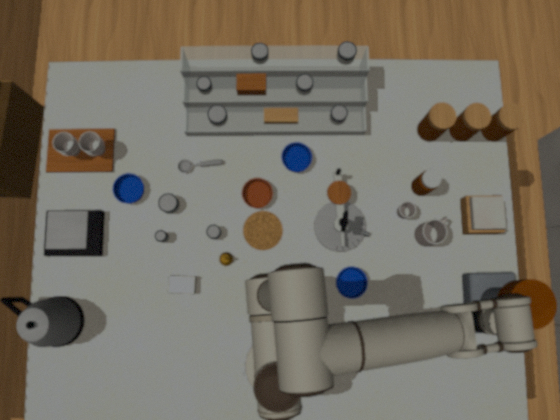

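The three loose tins are at top (169,203), (213,232) and (161,236). The terracotta dish is at top (258,193), the cork at (262,230) and the stand at (340,226). The blue dishes are look-alikes. Next is an enlarged crop of the stand, plus measurements.

```bash
cat > m.py <<'E'
from h import *
s=cv2.imread('pics/scene0.png');t=cv2.imread('pics/top0.png')
a=cv2.resize(s[135:215,185:285],(500,400),interpolation=cv2.INTER_CUBIC)
b=cv2.resize(t[165:255,305:380],(333,400),interpolation=cv2.INTER_CUBIC)[:,:300]
c=cv2.resize(t[180:250,140:240],(400,200),interpolation=cv2.INTER_CUBIC) if 0 else cv2.resize(t[185:245,150:230],(266,200),interpolation=cv2.INTER_CUBIC)
d=cv2.resize(s[245:340,330:415],(179,200),interpolation=cv2.INTER_CUBIC)
M=np.zeros((600,800,3),np.uint8);M[:400,:500]=a;M[:400,500:]=b;M[400:,:266]=c;M[400:,280:459]=d
e=cv2.resize(t[170:255,230:310],(188,200),interpolation=cv2.INTER_CUBIC);M[400:,480:668]=e
cv2.imwrite('pics/m1.png',M)
E
python3 m.py; python3 - <<'E'
from h import *
c=shot('top');s=shot('scene')
for n,u in dict(A=(169,203),B=(213,232),C=(161,236),dish=(258,193),cork=(262,230),stand=(340,227)).items(): print(n,np.round(onz(c,[u],0.02),3))
for n,u in dict(A=(358,321),B=(345,262),C=(396,301),dish=(272,252),cork=(304,231),stand=(248,180)).items(): print(n,np.round(onz(s,[u],0.02),3))
E
```

```text
A [[0.55  0.368 0.02 ]]
B [[0.448 0.214 0.02 ]]
C [[0.435 0.393 0.02 ]]
dish [[0.583 0.059 0.02 ]]
cork [[0.453 0.046 0.02 ]]
stand [[ 0.462 -0.223  0.02 ]]
A [[0.544 0.371 0.02 ]]
B [[0.447 0.215 0.02 ]]
C [[0.425 0.39  0.02 ]]
dish [[0.586 0.067 0.02 ]]
cork [[0.468 0.063 0.02 ]]
stand [[ 0.478 -0.202  0.02 ]]
```

View pics/m1.png

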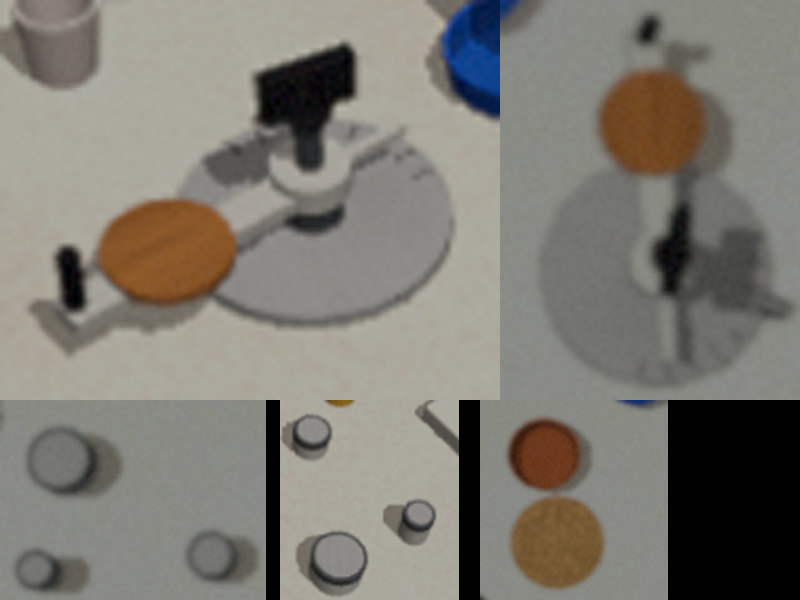

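The clip seems to be at top crop (775,303), partly in shadow. I'll enlarge it with contrast stretch.

```bash
python3 - <<'E'
from h import *
def acc(n): return np.mean([shot(n)['pixels'].astype(float) for _ in range(6)],0)[:,:,::-1]
s=acc('scene');t=acc('top'); np.save('t.npy',t);np.save('s.npy',s)
def st(x,w,h): 
    x=255*np.clip((x-x.min())/(np.percentile(x,99)-x.min()),0,1)**.6
    return cv2.resize(x.astype(np.uint8),(w,h),interpolation=cv2.INTER_CUBIC)
M=np.hstack([st(s[140:200,210:280],420,360),st(t[195:255,310:373],378,360)])
cv2.imwrite('pics/m2.png',M)
E
```

```text
(no output)
```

View pics/m2.png

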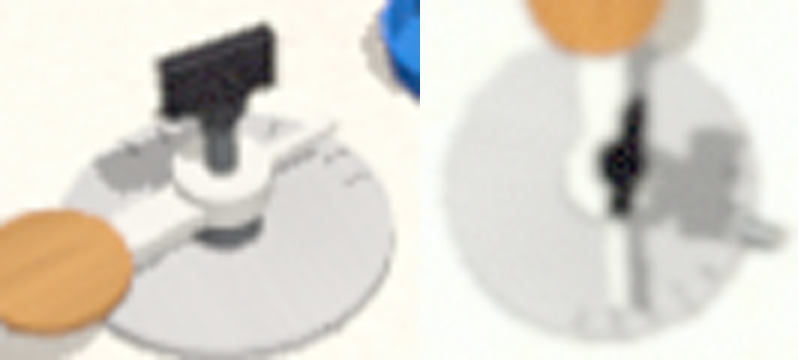

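```bash
python3 - <<'E'
from h import *
t=np.load('t.npy').astype(np.uint8);s=np.load('s.npy').astype(np.uint8)
ct=shot('top');cs=shot('scene')
def blob(img,lo,hi,roi,hsv=True):
    x0,y0,x1,y1=roi; h=cv2.cvtColor(img,cv2.COLOR_BGR2HSV) if hsv else img
    m=cv2.inRange(h,lo,hi); k=np.zeros_like(m);k[y0:y1,x0:x1]=m[y0:y1,x0:x1]
    c=max(cv2.findContours(k,cv2.RETR_EXTERNAL,cv2.CHAIN_APPROX_NONE)[0],key=cv2.contourArea)
    return c.reshape(-1,2).astype(float)
def circ(c,pts,z):
    P=onz(c,pts,z)[:,:2].astype(np.float32); (x,y),r=cv2.minEnclosingCircle(P)
    e=cv2.fitEllipse(P); return np.round([*e[0],e[1][0]/2,e[1][1]/2],4)
for n,c,im,R in(('top',ct,t,dict(tray=(320,172,355,207),dish=(238,172,278,211),cork=(238,206,288,255))),('scene',cs,s,dict(tray=(200,170,235,200),dish=(250,230,296,272),cork=(275,208,332,252)))):
  for k,z in dict(tray=.054,dish=.03,cork=0).items():
    lo,hi=((3,120,60),(25,255,255)) if k!='cork' else ((10,60,60),(25,255,255))
    if k=='dish': lo,hi=(0,130,40),(14,255,255)
    p=blob(im,lo,hi,R[k]); print(n,k,circ(c,p,z),p.min(0),p.max(0))
  # knob bar
  R2=dict(top=(328,205,352,236),scene=(230,140,265,175))[n]
  p=blob(im,(0,0,0),(255,255,45),R2); print(n,'bar',p.min(0),p.max(0),cv2.minAreaRect(p.astype(np.float32)),np.round(onz(c,[p.mean(0)],.13),3))
for n,u in dict(clip=(367.5,233.7)).items(): P=onz(ct,[u],.018);print(P,proj(cs,P))
# plate rim from top: manual left/right/bottom
P=onz(ct,[(314.0,226),(341,251.5),(319,240),(366.5,224),(327,204)],.012);print(P)
A=np.c_[2*P[:,:2],np.ones(5)];q=np.linalg.lstsq(A,(P[:,:2]**2).sum(1),rcond=None)[0];print('plate',q[:2],np.sqrt(q[2]+q[:2]@q[:2]))
E
```

```text
top tray [ 0.5774 -0.2182  0.0374  0.0386] [328. 181.] [350. 203.]
top dish [0.5825 0.062  0.0486 0.0492] [243. 179.] [271. 207.]
top cork [0.4563 0.0451 0.0673 0.0677] [243. 210.] [282. 249.]
top bar [340. 211.] [347. 230.] ((343.5, 220.5), (7.0, 19.0), 0.0) [[ 0.467 -0.221  0.13 ]]
scene tray [ 0.5802 -0.2117  0.0396  0.0421] [205. 175.] [231. 195.]
scene dish [0.587  0.0703 0.0521 0.0577] [254. 235.] [291. 268.]
scene cork [0.4653 0.0465 0.0646 0.0851] [275. 212.] [327. 251.]
scene bar [237. 144.] [255. 167.] ((246.0, 155.5), (18.0, 23.0), 0.0) [[ 0.481 -0.201  0.13 ]]
[[ 0.43778612 -0.31802106  0.018     ]] [[237.72373512 155.08479154]]
[[ 0.46695225 -0.13391104  0.012     ]
 [ 0.37768093 -0.22519512  0.012     ]
 [ 0.41810199 -0.15020019  0.012     ]
 [ 0.4724615  -0.31698761  0.012     ]
 [ 0.54407623 -0.18096956  0.012     ]]
plate [ 0.46713053 -0.22591833] 0.09040710957134297
```

The loose tins measure about 67, 50 and 40 mm across, so they are tin_a (A), tin_c (B) and tin_d (C). The swivel axis is at about (0.467,-0.223), the arm points at about 3°, the clip puts the mark direction at about 73°, and the bar yaw is about -10°. I'll start with the knob.

```bash
cat >> h.py <<'E'
AX=np.array([.467,-.223])
def R(a): c,s=np.cos(a),np.sin(a); return np.array([[s,0,c],[-c,0,s],[0,-1,0.]])
def tcp(x,y,z): return [x,y,z+.1547]      # z = height of grasp point
def ik(x,y,z,a): return kinematics.inverse_kinematics(tcp(x,y,z),R(a))
def go(x,y,z,a): arm.move_pose(tcp(x,y,z),R(a))
def line(x,y,z,a=None,feed=.15,**k): return arm.servo_line(tcp(x,y,z),None if a is None else R(a),feed=feed,**k)
def st(m=''): print(m,'t%.1f'%sensors.get_clock(),'w%.4f'%sensors.get_width(),'F',np.round(sensors.get_force(),1),'p',np.round(sensors.get_eef_pos()-[0,0,.1547],4))
rad=np.deg2rad
E
python3 - <<'E'
from h import *
for a in(-100,-40,80,140):
    q=ik(*AX,.125,rad(a)); print(a,None if q is None else np.round(q,2))
a=rad(-100)
go(*AX,.22,a); line(*AX,.125,feed=.15); st('down')
gripper_to(.03); st('near'); c=shot('scene','k1')
E
python3 -c "
import cv2;s=cv2.imread('pics/k1.png');cv2.imwrite('pics/k1c.png',cv2.resize(s[90:210,180:320],(700,600)))"
```

```text
-100 [-0.68  0.15  1.87 -0.    1.12  1.07]
-40 [-0.68  0.15  1.87 -0.    1.12  0.02]
80 [-0.68  0.15  1.87 -0.    1.12 -2.08]
140 None
down t3.3 w0.0856 F [-0.  -0.3  0.1] p [ 0.4673 -0.2235  0.1259]
near t3.9 w0.0300 F [-0.1 -0.2  0.1] p [ 0.467  -0.223   0.1251]
```

View pics/k1c.png

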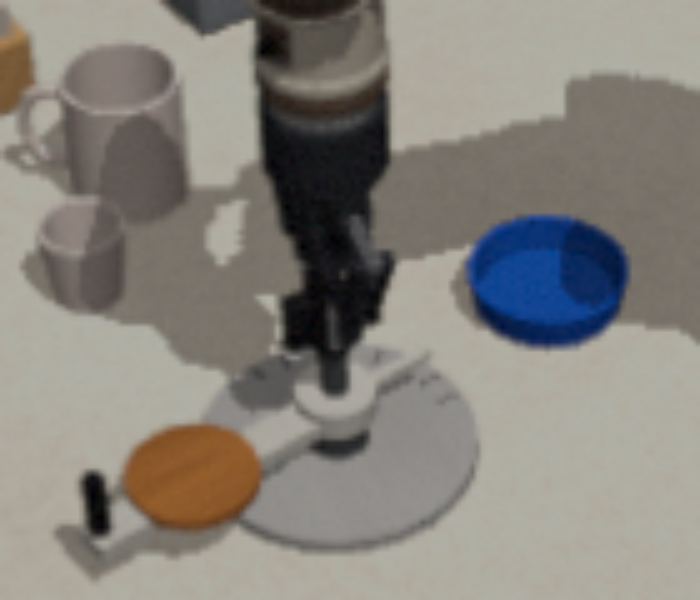

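The fingers straddle the bar without touching it. Next I'll close on it and turn it loose.

```bash
python3 - <<'E'
from h import *
gripper_to(0.0); st('grip')
a=rad(-100)
for d in np.arange(.15,1.21,.15):
    line(*AX,.125,a+d,feed=.03); 
    if round(d/.15)%2==0: st('%.2f M %.2f'%(d,sensors.get_moment()[2]))
gripper_to(.085); line(*AX,.20); st()
q=sensors.get_q(); q[0]-=.9; arm.set_joints(q); shot('top','k2');shot('scene','k2s'); st()
E
python3 -c "
import cv2,numpy as np;s=cv2.imread('pics/k2.png');t=cv2.imread('pics/k2s.png');cv2.imwrite('pics/k2c.png',np.hstack([cv2.resize(s[165:260,300:385],(400,450)),cv2.resize(t[130:215,190:280],(400,450))]))"
```

```text
grip t4.2 w0.0135 F [1.8 6.2 3.8] p [ 0.4672 -0.2221  0.1252]
0.30 M 0.14 t4.8 w0.0131 F [-0.4  4.8  3.6] p [ 0.4672 -0.2224  0.1252]
0.60 M 0.12 t5.4 w0.0133 F [2.4 5.5 2.9] p [ 0.4672 -0.2228  0.1252]
0.90 M 0.15 t6.0 w0.0133 F [4.5 3.1 1. ] p [ 0.4674 -0.223   0.1252]
1.20 M 0.14 t6.6 w0.0133 F [ 6.6  2.3 -0.4] p [ 0.4676 -0.2232  0.1252]
 t8.0 w0.0850 F [-0.1  0.  -0.1] p [ 0.4668 -0.2228  0.1992]
 t9.7 w0.0849 F [ 0.5  0.8 -0.2] p [ 0.1165 -0.5038  0.1991]
```

View pics/k2c.png

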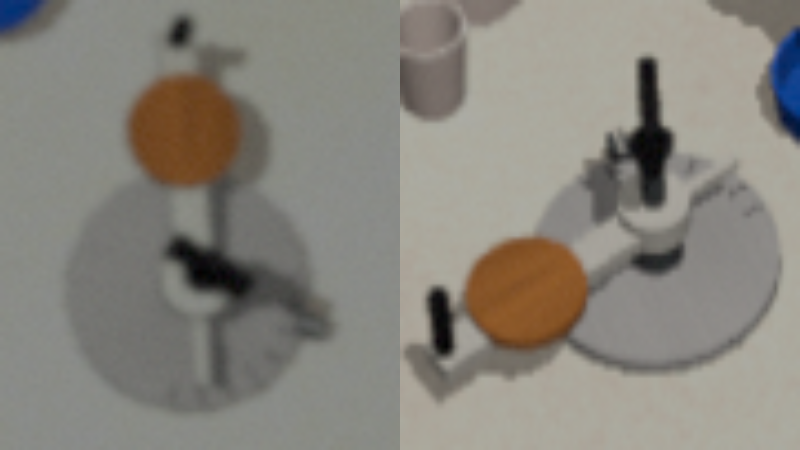

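The knob is loose. The clip is now also visible in the scene view at about (237.7,157.4), which agrees with the top view. Next I'll swing the peg.

```bash
python3 - <<'E'
from h import *
ct=shot('top');cs=shot('scene')
C1=onz(ct,[(366.9,232.3)],.018)[0];C2=onz(cs,[(237.7,157.4)],.018)[0]
P=onz(ct,[(338.5,171.3)],.075)[0]
for n,p in(('clip top',C1),('clip scene',C2),('peg',P)):
    d=p[:2]-AX; print(n,np.round(p,4),'r%.4f'%np.hypot(*d),'ang',np.rad2deg(np.arctan2(d[1],d[0])))
a0=np.arctan2(*(P[:2]-AX)[::-1]); goal=rad(74)
off=np.pi/2
for o in(-np.pi/2,np.pi/2):
  for th in(a0,goal):
    q=ik(*(AX+.178*np.r_[np.cos(th),np.sin(th)]),.08,th+o); print(o,None if q is None else np.round(q,2))
E
```

```text
clip top [ 0.4427 -0.3161  0.018 ] r0.0962 ang -104.64190894050574
clip scene [ 0.4442 -0.3088  0.018 ] r0.0888 ang -104.89275271669953
peg [ 0.6453 -0.2159  0.075 ] r0.1784 ang 2.267226628411955
-1.5707963267948966 [-0.5   0.59  1.4  -0.    1.16  1.03]
-1.5707963267948966 [-0.33  0.22  1.89 -0.    1.03 -0.05]
1.5707963267948966 [-0.5   0.59  1.4  -0.    1.16 -2.11]
1.5707963267948966 None
```

```bash
cat >> h.py <<'E'
def peg(th): return AX+.178*np.r_[np.cos(th),np.sin(th)]
E
python3 - <<'E'
from h import *
a0=rad(2.3); goal=rad(75.2); o=-np.pi/2
go(*peg(a0),.2,a0+o); line(*peg(a0),.078); st('at peg')
gripper_to(.03);gripper_to(0); st('grip')
for th in np.linspace(a0,goal,13)[1:]:
    line(*peg(th),.078,th+o,feed=.08)
st('end'); gripper_to(.05); st('open'); line(*peg(goal),.22); 
q=sensors.get_q(); q[0]-=.9; arm.set_joints(q); shot('top','k3');shot('scene','k3s'); st()
E
python3 -c "
import cv2,numpy as np;s=cv2.imread('pics/k3.png');t=cv2.imread('pics/k3s.png');cv2.imwrite('pics/k3c.png',np.hstack([cv2.resize(s[185:255,290:375],(425,350),interpolation=cv2.INTER_CUBIC),cv2.resize(t[135:215,210:285],(375,400),interpolation=cv2.INTER_CUBIC)[:350]]))"
```

```text
at peg t12.9 w0.0852 F [ 0.4 -0.2 -0.7] p [ 0.6454 -0.2162  0.0794]
grip t13.8 w0.0145 F [-0.4  0.2  1.2] p [ 0.6449 -0.2159  0.0781]
end t18.4 w0.0145 F [1.3 2.3 2.8] p [ 0.5127 -0.0513  0.0781]
open t18.8 w0.0501 F [-0.  -0.6  0.3] p [ 0.5124 -0.0511  0.0777]
 t21.7 w0.0494 F [ 0.  -0.7 -0.1] p [ 0.2793 -0.4321  0.2188]
```

View pics/k3c.png

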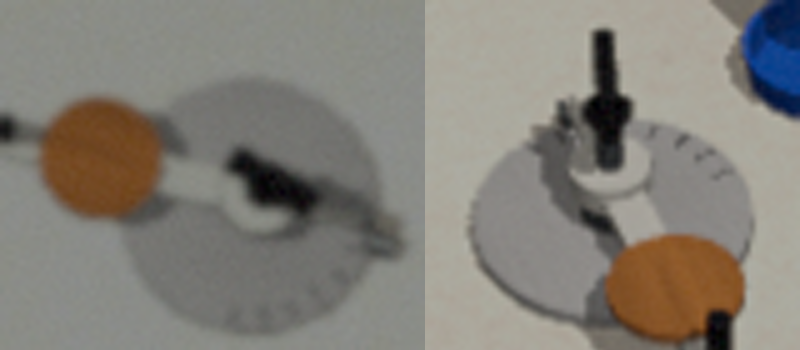

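```bash
python3 - <<'E'
from h import *
def acc(n): return np.mean([shot(n)['pixels'].astype(float) for _ in range(6)],0)[:,:,::-1]
t=acc('top');s=acc('scene');ct=shot('top');cs=shot('scene')
np.save('t2.npy',t);np.save('s2.npy',s)
def z(x,k): 
    x=255*np.clip((x-x.min())/(np.percentile(x,99.5)-x.min()),0,1)**.7
    return cv2.resize(x.astype(np.uint8),None,fx=k,fy=k,interpolation=cv2.INTER_CUBIC)
M=np.hstack([z(t[212:242,340:375],12),z(s[145:175,220:250],12)]);cv2.imwrite('pics/k4.png',M);print(M.shape)
for th in(72,75.2,78):
    u=-np.r_[np.cos(rad(th)),np.sin(rad(th))]
    P=[[*(AX+u*.074),.042],[*(AX+u*.083),.02],[*(AX+u*.105),.02]]
    print(th,np.round((proj(ct,P)-[340,212])*12).tolist(),np.round((proj(cs,P)-[220,145])*12+[420,0]).tolist())
m=cv2.inRange(cv2.cvtColor(t.astype(np.uint8),cv2.COLOR_BGR2HSV),(3,120,60),(25,255,255));k=np.zeros_like(m);k[195:240,295:330]=m[195:240,295:330]
p=max(cv2.findContours(k,0,1)[0],key=cv2.contourArea).reshape(-1,2).astype(float)
e=cv2.fitEllipse(onz(ct,p,.054)[:,:2].astype(np.float32));d=np.array(e[0])-AX;print('tray',e,np.hypot(*d),np.rad2deg(np.arctan2(d[1],d[0])))
E
```

```text
(360, 780, 3)
72 [[259.0, 229.0], [275.0, 248.0], [348.0, 271.0]] [[661.0, 115.0], [655.0, 153.0], [632.0, 101.0]]
75.2 [[263.0, 215.0], [279.0, 232.0], [353.0, 251.0]] [[646.0, 118.0], [639.0, 157.0], [612.0, 106.0]]
78 [[265.0, 203.0], [282.0, 219.0], [357.0, 234.0]] [[633.0, 122.0], [625.0, 161.0], [594.0, 112.0]]
tray ((0.49467241764068604, -0.11710577458143234), (0.0747416540980339, 0.07598253339529037), 172.80532836914062) 0.1094502155095136 75.35489483769379
```

View pics/k4.png

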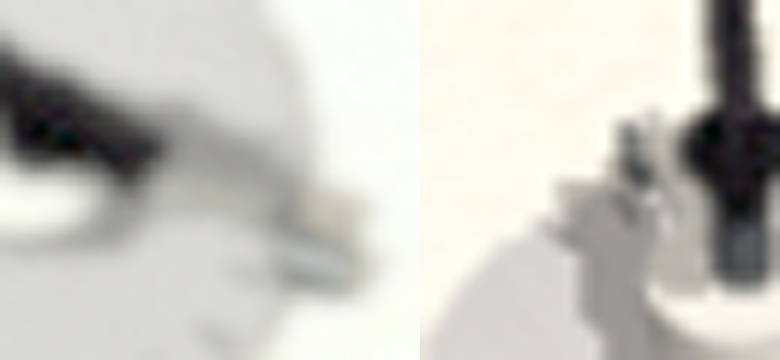

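```bash
python3 - <<'E'
from h import *
def z(x,k): 
    x=x.astype(float);x=255*np.clip((x-x.min())/(np.percentile(x,99.5)-x.min()),0,1)**.7
    return cv2.resize(x.astype(np.uint8),None,fx=k,fy=k,interpolation=cv2.INTER_NEAREST)
a=np.load('t.npy');b=cv2.imread('pics/k2.png');c=np.load('t2.npy');d=cv2.imread('pics/k2s.png');e=np.load('s2.npy')
w=lambda x:z(x[218:242,350:374],11)
v=lambda x:z(x[146:170,226:250],11)
M=np.vstack([np.hstack([w(a),w(b),w(c)]),np.hstack([v(d),v(e),v(e)*0])]);cv2.imwrite('pics/k5.png',M);print(M.shape)
E
```

```text
(528, 792, 3)
```

View pics/k5.png

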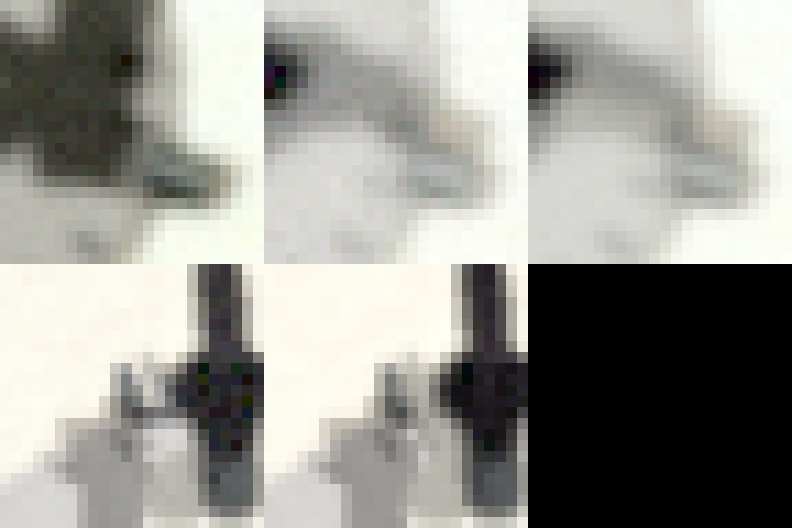

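```bash
python3 - <<'E'
from h import *
ct=shot('top');a=np.load('t.npy').mean(2);c=np.load('t2.npy').mean(2)
print('rows 228..239')
for u in range(363,370): print(u,np.round(a[228:240,u]).astype(int),np.round(c[228:240,u]).astype(int))
for th in(71,73,75):
    v=-np.r_[np.cos(rad(th)),np.sin(rad(th))]; n=np.r_[-v[1],v[0]]
    print(th,[np.round(proj(ct,[[*(AX+v*r+n*s),.02]])[0],1).tolist() for s in(-.007,0,.007) for r in(.086,.094,.102)])
E
```

```text
rows 228..239
363 [100  90  91  88  88  85  79  84  94 106 116 121] [ 73  68  67  76  88  87  81  84  96 107 115 122]
364 [105  98  95  86  87  87  76  75  93 114 126 131] [ 75  72  70  71  84  88  77  75  95 114 128 133]
365 [111 108 101  89  86  91  80  73  96 120 132 136] [ 87  82  79  71  81  91  81  74  98 122 133 137]
366 [120 121 115 101  89  92  85  75  95 121 133 136] [ 96  93  87  77  80  91  85  76  96 122 135 138]
367 [132 132 129 116  97  91  88  79  92 120 133 136] [102  96  92  84  82  89  89  81  94 120 134 138]
368 [137 136 134 124 102  90  92  86  96 121 133 136] [108  99  94  90  84  86  92  86  97 123 135 137]
369 [136 136 135 128 110  94  93  94 107 126 134 135] [115 106 103 101  96  89  93  95 107 126 136 137]
71 [[363.1, 235.2], [365.3, 236.0], [367.5, 236.7], [363.7, 233.3], [365.9, 234.0], [368.1, 234.8], [364.2, 231.4], [366.4, 232.1], [368.6, 232.9]]
73 [[363.4, 234.4], [365.6, 235.1], [367.8, 235.7], [363.9, 232.5], [366.1, 233.1], [368.3, 233.8], [364.4, 230.6], [366.6, 231.2], [368.9, 231.9]]
75 [[363.6, 233.6], [365.9, 234.2], [368.1, 234.8], [364.1, 231.7], [366.3, 232.2], [368.6, 232.8], [364.5, 229.7], [366.8, 230.3], [369.0, 230.9]]
```

The white-line ridge gives the mark at 72.9°. I'll correct the arm from 75.2° to that, then tighten.

```bash
python3 - <<'E'
from h import *
o=-np.pi/2;g=rad(75.2);e=rad(72.9)
go(*peg(g),.2,g+o); line(*peg(g),.078); gripper_to(.03); gripper_to(0); st()
line(*peg(e),.078,e+o,feed=.03); st('swung'); gripper_to(.05); st(); line(*peg(e),.2)
gripper_to(.085)
a=rad(-100)+1.2
go(*AX,.22,a); line(*AX,.125); gripper_to(.03); gripper_to(0); st('knob')
for d in list(np.arange(1.05,-.01,-.15))+[-.04]:
    line(*AX,.125,rad(-100)+d,feed=.03); print(round(d,2),'M %.2f'%sensors.get_moment()[2],end=' ')
st('tight'); gripper_to(.085); line(*AX,.22)
q=sensors.get_q(); q[0]-=.9; arm.set_joints(q)
t=np.mean([shot('top')['pixels'].astype(float) for _ in range(4)],0)[:,:,::-1].astype(np.uint8);ct=shot('top','k6')
np.save('t3.npy',t)
m=cv2.inRange(cv2.cvtColor(t,cv2.COLOR_BGR2HSV),(3,120,60),(25,255,255));k=np.zeros_like(m);k[195:240,290:330]=m[195:240,290:330]
p=max(cv2.findContours(k,0,1)[0],key=cv2.contourArea).reshape(-1,2).astype(float)
E=cv2.fitEllipse(onz(ct,p,.054)[:,:2].astype(np.float32));d=np.array(E[0])-AX;print('tray',E,np.hypot(*d),np.rad2deg(np.arctan2(d[1],d[0])))
m=cv2.inRange(t,(0,0,0),(48,48,48));k=m*0;k[205:237,328:355]=m[205:237,328:355]
p=max(cv2.findContours(k,0,1)[0],key=cv2.contourArea);print('bar',cv2.minAreaRect(p));st()
s=shot('scene')['pixels'][:,:,::-1]
cv2.imwrite('pics/k6c.png',np.hstack([cv2.resize(t[190:250,295:375],(400,300),interpolation=cv2.INTER_CUBIC),cv2.resize(s[135:195,205:285],(400,300),interpolation=cv2.INTER_CUBIC)]))
E
```

```text
t25.6 w0.0146 F [0.6 0.3 2.6] p [ 0.5127 -0.0509  0.0784]
swung t26.0 w0.0144 F [1.  0.6 3.4] p [ 0.5197 -0.0529  0.0784]
 t26.5 w0.0502 F [-0.2  0.  -0.2] p [ 0.5191 -0.0529  0.0777]
knob t30.3 w0.0136 F [ 4.  -2.3 -2.6] p [ 0.4674 -0.2233  0.1253]
1.05 M -0.16 0.9 M -0.10 0.75 M -0.12 0.6 M -0.17 0.45 M -0.11 0.3 M -0.15 0.15 M -0.11 -0.0 M -0.06 -0.04 M 1.61 tight t32.9 w0.0133 F [1.9 6.8 6.8] p [ 0.4671 -0.2218  0.1252]
tray ((0.49921053647994995, -0.11786773055791855), (0.07488846033811569, 0.07671713829040527), 153.45416259765625) 0.10995595817584693 72.96592745818828
bar ((343.5, 221.0), (18.0, 7.0), 90.0)
 t36.3 w0.0847 F [ 0.2 -0.2  0.4] p [ 0.1163 -0.5039  0.2189]
```

View pics/k6c.png

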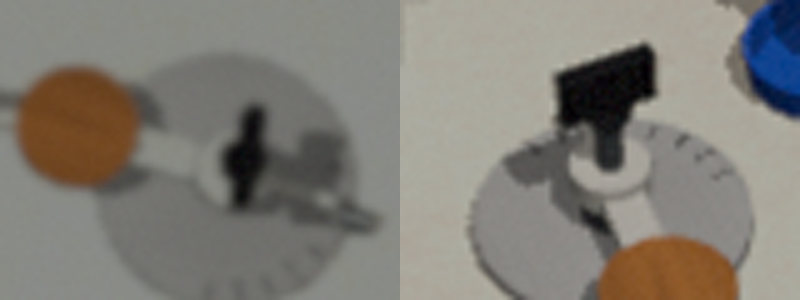

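The pointer runs into the clip's white line: the arm is at 73.0° and the knob hit its stop at 1.6 N m. Next are the tins, starting with tin_a.

```bash
cat >> h.py <<'E'
TR=np.array([.4995,-.1175]); JT=rad(-17)
def pick(xy,w,a1,a2,gz=.026):
    gripper_to(.085); go(*xy,.13,a1)
    hit=line(*xy,gz,feed=.12,contact_N=6)
    if hit: st('CONTACT'); return False
    gripper_to(0.0 if w<.02 else w-.012); st('g1')
    gripper_to(min(w+.014,.085)); line(*xy,gz,a2,feed=.03) 
    gripper_to(w-.012); st('g2'); return True
def place(base,gz=.026):
    line(*sensors.get_eef_pos()[:2],base+gz+.05 if False else .25)
    go(*TR,.25,JT); line(*TR,base+gz+.012,feed=.15)
    h=line(*TR,base+gz-.003,feed=.03,contact_N=4); st('contact %s'%h)
E
python3 - <<'E'
from h import *
ct=shot('top');cs=shot('scene')
for n,u,v,z in(('A',(168.6,202.7),(357.5,320),.04),('C',(213.8,231.5),(344.7,259.7),.036),('D',(161.1,235.4),(395.5,299.6),.046)):
    a=onz(ct,[u],z)[0];b=onz(cs,[v],z)[0];m=(a+b)/2; print(n,np.round(a,4),np.round(b,4))
    for j in(-107,-17,73,163):
        q=ik(m[0],m[1],.026,rad(j)); print(j,None if q is None else np.round(q,2)[[0,5]],end=' ')
    print()
q=ik(*TR,.08,JT);print(q)
E
```

```text
A [0.5475 0.3652 0.04  ] [0.5527 0.3743 0.04  ]
-107 [0.41 2.28] -17 [0.41 0.71] 73 [ 0.41 -0.86] 163 [ 0.41 -2.43] 
C [0.4475 0.2093 0.036 ] [0.4518 0.2163 0.036 ]
-107 [0.2  2.07] -17 [0.2 0.5] 73 [ 0.2  -1.08] 163 [ 0.2  -2.65] 
D [0.4343 0.3861 0.046 ] [0.4379 0.3938 0.046 ]
-107 [0.52 2.39] -17 [0.52 0.82] 73 [ 0.52 -0.75] 163 [ 0.52 -2.32] 
[-4.66877288e-01  2.06348732e-01  1.90690097e+00 -4.44089210e-16
  1.02834295e+00 -1.70171315e-01]
```

```bash
sed -i 's/ line(\*xy,gz,a2,feed=.03) /\n    for a in np.linspace(a1,a2,6)[1:]: line(*xy,gz,a,feed=.03)/' h.py
python3 - <<'E'
from h import *
xy=(.5485,.367)
if pick(xy,.068,rad(73),rad(-17)):
    place(.054); gripper_to(.085); st('rel'); line(*TR,.25)
    q=sensors.get_q(); q[0]+=.8; arm.set_joints(q); shot('top','a');shot('scene','as'); st()
E
python3 -c "
import cv2,numpy as np;s=cv2.imread('pics/a.png');t=cv2.imread('pics/as.png');cv2.imwrite('pics/ac.png',np.hstack([cv2.resize(s[180:255,230:330],(400,300),interpolation=cv2.INTER_CUBIC),cv2.resize(t[150:225,205:305],(400,300),interpolation=cv2.INTER_CUBIC)]))"
```

```text
g1 t41.4 w0.0666 F [ 0.1 -0.1  6.1] p [0.5494 0.3675 0.028 ]
g2 t44.3 w0.0668 F [-0.2  1.7  2.5] p [0.5488 0.3671 0.0266]
contact True t49.4 w0.0665 F [0.8 0.6 3.9] p [ 0.4999 -0.1177  0.0805]
rel t49.7 w0.0853 F [-0.1  0.   0.9] p [ 0.499  -0.1172  0.0792]
 t52.6 w0.0853 F [0.5 0.7 0.6] p [0.4326 0.2755 0.2488]
```

View pics/ac.png

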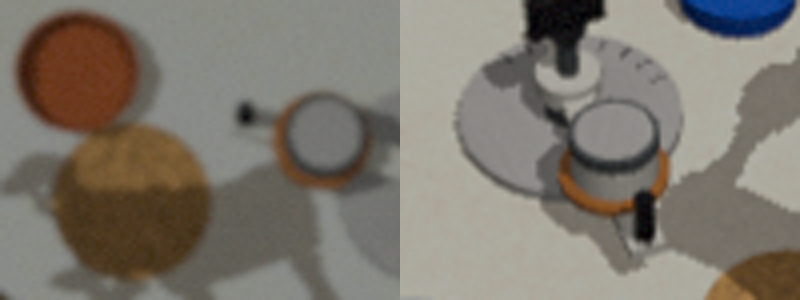

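tin_a is centred on the tray. The dish has moved about 3 cm to (249,198) in top, which is the announced knock, so I'll re-measure it later. tin_c and tin_d are next.

```bash
python3 - <<'E'
from h import *
for xy,w,b in(((.4485,.211),.050,.094),((.435,.388),.041,.130)):
    if not pick(xy,w,rad(73),rad(-17)): break
    place(b)
    gripper_to(w+.02); st('rel'); line(*TR,.28 if b>.1 else .25)
q=sensors.get_q(); q[0]+=.8; arm.set_joints(q); shot('top','b');shot('scene','bs'); st()
E
python3 -c "
import cv2,numpy as np;s=cv2.imread('pics/b.png');t=cv2.imread('pics/bs.png');cv2.imwrite('pics/bc.png',np.hstack([cv2.resize(s[170:260,220:340],(400,300),interpolation=cv2.INTER_CUBIC),cv2.resize(t[130:220,205:325],(400,300),interpolation=cv2.INTER_CUBIC)]))"
```

```text
g1 t55.1 w0.0483 F [-1.  -0.1  5.1] p [0.4492 0.2112 0.0271]
g2 t58.0 w0.0487 F [-0.  -0.2  3.8] p [0.4488 0.2111 0.0264]
contact True t62.3 w0.0489 F [1.6 1.1 5. ] p [ 0.4998 -0.1176  0.1203]
rel t62.6 w0.0702 F [ 0.5  0.  -0.9] p [ 0.499  -0.1172  0.1192]
g1 t67.3 w0.0398 F [0.2 0.7 4.8] p [0.4354 0.3883 0.0269]
g2 t70.2 w0.0397 F [ 0.4 -0.5  1.1] p [0.4352 0.3881 0.0263]
contact True t74.9 w0.0399 F [1.3 0.  3.9] p [ 0.4999 -0.1177  0.1561]
rel t75.2 w0.0614 F [ 0.5 -0.3 -0.3] p [ 0.4991 -0.1173  0.1548]
 t77.8 w0.0609 F [ 0.2 -0.2 -0. ] p [0.4326 0.2755 0.2787]
```

View pics/bc.png

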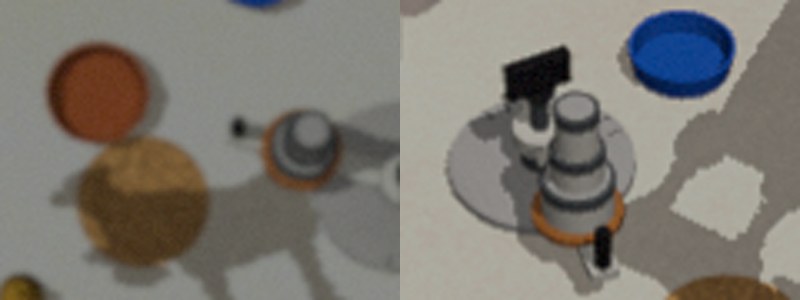

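The pile of three is upright and centred. Next I'll measure the dish and push it with the two finger pads as a cradle.

```bash
cat > d.py <<'E'
from h import *
def dish():
    c=shot('top');t=c['pixels'][:,:,::-1]
    def f(lo,hi,z):
        m=cv2.inRange(cv2.cvtColor(np.ascontiguousarray(t),cv2.COLOR_BGR2HSV),lo,hi);k=m*0;k[165:265,215:315]=m[165:265,215:315]
        p=max(cv2.findContours(k,0,1)[0],key=cv2.contourArea).reshape(-1,2).astype(float)
        (x,y),r=cv2.minEnclosingCircle(onz(c,p,z)[:,:2].astype(np.float32)); return np.array([x,y]),r
    return f((0,145,30),(11,255,255),.03)
E
python3 - <<'E'
from d import *
D0,r=dish();print(D0,r); G=np.array([.457,.0455])
u=(G-D0)/np.hypot(*(G-D0)); L=np.hypot(*(G-D0)); print(u,L)
ja=np.arctan2(u[1],u[0])+np.pi/2
S=D0-u*.09; E=G-u*.057
for j in(ja,ja-np.pi):
    print(np.rad2deg(j),[None if (q:=ik(*X,.029,j)) is None else np.round(q,2) for X in(S,E)])
E
```

```text
[0.56465417 0.08965522] 0.05082466080784798
[-0.92520058 -0.37947843] 0.1163576560969238
-67.6986209195705 [array([ 0.01,  0.61,  1.48, -0.  ,  1.05,  1.19]), array([-0.1 ,  0.3 ,  1.92, -0.  ,  0.92,  1.08])]
-247.69862091957052 [array([ 0.01,  0.61,  1.48, -0.  ,  1.05, -1.95]), array([-0.1 ,  0.3 ,  1.92, -0.  ,  0.92, -2.06])]
```

```bash
python3 - <<'E'
from d import *
D0,r=dish(); G=np.array([.457,.0455])
u=(G-D0)/np.hypot(*(G-D0)); ja=np.arctan2(u[1],u[0])+np.pi/2-2*np.pi*0
S=D0-u*.09; E=G-u*.057
go(*S,.2,ja); gripper_to(.06); h=line(*S,.029,feed=.12,contact_N=8); st('down %s'%h)
if not h:
    h=line(*E,.029,feed=.06,contact_N=25); st('push %s'%h)
    line(*(E-u*.03),.029,feed=.08); line(*(E-u*.03),.25)
    q=sensors.get_q(); q[0]+=.9; arm.set_joints(q); st(); print(dish()); shot('top','c');shot('scene','cs')
E
python3 -c "
import cv2,numpy as np;s=cv2.imread('pics/c.png');t=cv2.imread('pics/cs.png');cv2.imwrite('pics/cc.png',np.hstack([cv2.resize(s[140:290,140:340],(400,300),interpolation=cv2.INTER_CUBIC),cv2.resize(t[130:330,205:405],(400,300),interpolation=cv2.INTER_CUBIC)]))"
```

```text
down False t80.9 w0.0598 F [-0.6  0.6  0.9] p [0.6468 0.1257 0.0301]
push False t83.5 w0.0600 F [ 1.6  2.  -0.8] p [0.5096 0.0678 0.029 ]
 t87.4 w0.0599 F [0.6 0.1 0.5] p [0.2723 0.4695 0.2488]
(array([0.4581039 , 0.04229926]), 0.052663810551166534)
```

View pics/cc.png

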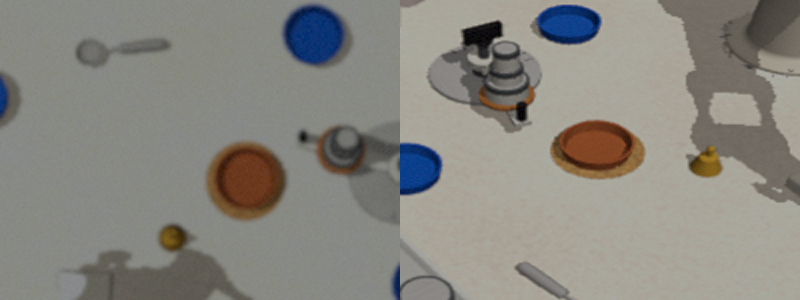

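The dish sits inside the cork with cork showing all round, and the pile stands. One last numeric check before I hand in.

```bash
python3 - <<'E'
from d import *
arm.pause(2); print(dish()); 
a=cv2.imread('pics/b.png').astype(int);b=shot('top')['pixels'][:,:,::-1].astype(int)
t3=np.load('t3.npy').astype(int); print('stand px diff (knob/pointer)',np.abs(b-t3)[205:240,340:372].mean())
close_job(); st()
E
```

```text
(array([0.4582777, 0.0411529]), 0.053877051919698715)
stand px diff (knob/pointer) 2.2797619047619047
the job is handed in; nothing more can be done
the job is handed in; nothing more can be done
```

The job is done and handed in at about 90 s on the robot's clock, well inside the 210 s limit. No check failed at the end.

- **Stand:** I loosened the clamp knob by 1.2 rad and swung the arm by its peg. The first try stopped at 75.2°. A closer look at the clip's white line put the mark at about 72.9°, so I corrected it. The arm then measured 73.0°, with the tail pointer running into the white line. I turned the knob back to its stop, feeling 1.6 N m there.
- **Tins:** Three tins stood loose on the counter: tin_a, tin_c and tin_d. I stacked them in that order on the tray, widest at the bottom. They look upright and centred in both camera views.
- **Dish:** It was knocked about 3 cm aside during the run. I measured it again and pushed it along the counter. Its centre is about 4 mm from the cork's, against a 15 mm margin, and cork shows all round the rim.
- **Everything else:** I saw no contact with the bystanders or with the tins on the risers. I did not measure their positions again at the end.

**Camera disagreement:** The scene camera read about 5–9 mm off from the top camera. I relied on the top camera, because the grips on the knob and peg agreed with it.

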